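Stow the food box behind the sprung one-way gate

ROBOT

A 6-joint arm with a two-finger parallel gripper is mounted at the origin on the work surface. World frame = base frame: x ahead of the robot, y to its left, z up, the work surface at z = 0. Lengths are in m, angles in rad, forces in N, time in s.
With the tool pointing down it reaches from about 0.325 to 0.775 m from the base axis. Payload 5.5 kg.
Tool frame: the origin (TCP) lies midway between the tips of the shut fingers; the grasp point (between the pads) lies 19 mm behind it (r.grip_point_offset is the distance from the TCP to the grasp point, in m); x points along the fingers, y is the direction in which the jaws open and shut, and the axes are right-handed (so a half turn about x gives the same grasp; the last joint's range is limited). The gripper opens to 88 mm and grips with 3 to 60 N. Pads are 20 mm wide; open, the fingers measure 115 mm over their backs; the gripper's body (75 mm by 178 mm) begins 61 mm behind the grasp point.
Start: joints at [1.177, 0.091, 1.231, -0, 1.82, -0.057], TCP at [0.198, 0.566, 0.223] pointing down, gripper open.
Joint ranges: [-2.87, 2.87], [-0.86, 2.18], [0.17, 2.46], [-1.51, 4.65], [0.06, 2.69], [-2.65, 2.65]. Speed limits (rad/s): [2.57, 2.57, 3.01, 3.14, 3.14, 3.14].

INTERFACE

Orientations are given as [roll, pitch, yaw] about the fixed x, y, z axes, in that order (R = Rz(yaw) Ry(pitch) Rx(roll)).
In Python, from rig import get_state, eyes, workorder, spotter, r gives the robot as it stands. The module is installed in compiled form; this text tells all that it offers.
- The arm moves only by the tool carry_out, never from a script. Its argument "increments" is a list of rows, each a list of 3 entries, a list of its own where there are three numbers: the shift along the tool's x, y, z in m, then the turn, a rotation vector about the tool's x, y, z in degrees, then the gripper's target within -1 to 1 (shut at 1, half-way at 0, fully open at -1). In form: [[[dx, dy, dz], [ax, ay, az], gripper], ...]. A call has 1 to 5 rows; each row is the pose to reach, as a shift and turn from the pose commanded when the call began, along the tool's axes at that moment; what a row does not reach only later rows make up. A row lasts 1/12 s, in which the tool goes at most 41.7 mm and 7.16 degrees, less where a joint would pass 70% of its speed; a pose out of reach is approached as far as the arm can. A call with a gripper value outside its range is refused whole. The fingers move at their own pace and stop on an object; the grip force is fixed at half the most. Time passes only in rows, so rows that repeat a pose let the fingers close. It gives the time, the measured TCP pose, the force and the opening at its end, in the units of the state.
- get_state(): the state, without advancing time (a new reading comes with each control period).
- eyes.snapshot(name): name is "scene" or "side" or "wrist"; returns a dict with "color" (420x560x3 uint8, red, green, blue), "K" (3x3 intrinsics, pixels), "R" (3x3) and "t" (3): a world point X has camera coordinates R X + t. Camera axes: x right, y down, z forward; pixel columns grow to the right and rows downward; lengths in m; the calibration is good to about 2 mm. The wrist camera is an equidistant fisheye: a pixel r from the principal point sees the ray r / f radians off the axis. A picture is of the moment at which its call begins. There is no depth.
- workorder.hand_in(): hands the job in, once; it reports no verdict.
Trained networks look in the newest picture that a camera, given by its name, has taken for a name from the list of things; names that differ only in an ending like _2 or _b are one class to them, and where a whole thing is asked for, a point or a joint stands for the part that bears it (a point fixed in the world has none). Each returns a list of dicts, best first, with "p" (0 to 1); they miss things now and then, are a little off and sometimes report something else, mostly with a low value. They report only what shows in the picture. A call takes as long as a camera call. They do not tell look-alikes from the thing itself.
- spotter.search_frame(thing, camera): "location" ([row, column] as shares, 0 to 1, of the picture: columns of its width, rows of its height, amid what is visible of it).
The state is a dict: "time": time; "joint_positions": joint angles; "qd": joint speeds; "effort": joint torques, N m; "ee_pos": TCP position; "ee_rot": TCP orientation; "contact_force": force on the tool from outside, world axes, zero at the start; "wrist_torque": the same for the moment, N m; "opening": finger opening in m.
Only numpy, scipy, OpenCV 4.12 (cv2) and the standard library are available. Lean on these libraries where they do the work, as an engineer would, in place of code of your own. Each camera call takes 0.05 s, during which the arm holds its last target.

TASK

Take the blue food box, set it down on the open end of the green-sided slide and push it along the floor through the orange one-way gate, firmly home onto the sprung black pad at the far end without ramming it. Let go and leave the box standing in the slide with both gate flaps shut behind it, and do not disturb the other things on the crate.

Things in the scene. Friction and masses are not known exactly. Their poses are not given: they have to be found in the camera images.
- foodbox_mid (a point): centre (half-way up) of the loose blue food box with white end clips: 90 mm long (x), 60 mm wide (y), 76 mm high (z), same either way round; vertical corners rounded 12 mm; 0.2 to 0.33 kg; starts on the table. Held across its 60 mm sides with the fingertips over 34 mm above its underside, the fingers clear the slide's sides, posts and flaps and pass above them.
- lane: the fixed, open-topped slide with green sides. Origin: on the table under the middle of the gate's hinge line; x the push direction (open end to stop), y left, z up. Floor top 6 mm above the table, 112 mm wide, x = -145 to 250 mm. Sides and posts end 30 to 36 mm above the table. The box must not press on any part of it with over 60 N.
- slide_apron (a point): on the slide's floor top at slide x = -95 mm: set the middle of the box's underside down here. The floor is open (no sides) from x = -145 to -65 mm; then to x = -8 mm a funnel narrows from about 98 to 64 mm between its sides.
- slide_gate (a point): on the slide's floor top at slide x = 0, mid-gate. Hinge posts, 10 mm thick, stand at y = +-42 mm. Behind the gate x = 0 to 52 mm is flap room, 100 mm wide; from 52 to 70 mm the sides taper in, then guides 64 mm apart run to x = 225 mm.
- gate_left (a joint): angle of the left (+y) orange flap, rad: 0 shut (straight across), growing to 1.5 as it swings in the push direction; it cannot swing the other way. Flap 41 mm long, 8 to 32 mm above the table, sprung shut with 0.015 to 0.03 N m: the box feels a few newtons. The passing box holds it at about 1.3; it snaps shut once the box's rear end is 45 mm past the hinge line.
- gate_right (a joint): the same for the right (-y) flap
- stop: fixed grey block of the end stop: origin on the slide's floor, mid-width, 230 mm past the gate; 70 mm wide, 62 mm high. A clamped carriage on its front carries the sprung black pad (46 mm square, 10 to 56 mm above the floor). Its setting differs each time and is not in the readings: the pad's face is first met by the box's front somewhere between slide x = 146 and 206 mm.
- stop_mid (a point): centre of the grey stop block, 31 mm above the slide's floor and 241 mm past the gate. The pad's spring takes 2 N to start and 3.5 N more per mm, for 5 mm, then it is hard. The box is home when it has been pressed on the pad with 7 N or more for a moment; over 18 N is ramming. Aim for 12 N at the hand, as friction in the slide may take a few. On letting go the spring may push the box a few mm back.
- mug_mid (a point): centre of a cream enamel mug, 82 mm wide, 82 mm high; loose, to be left alone
- jar_mid (a point): centre of a squat glass jar with brass twist cap, 80 mm wide, 78 mm high; loose, to be left alone
- spoon_mid (a point): centre of a steel spoon, 180 mm long, lying flat; loose, to be left alone
- tin_mid (a point): centre of a tin with a yellow label, 74 mm wide, 90 mm high; loose, to be left alone
- bowl_mid (a point): centre of a blue bowl, 130 mm wide, 50 mm high; loose, to be left alone
- spare_mid (a point): centre of a smaller yellow food box, 80 x 60 x 50 mm; loose, to be left alone
Mind the look-alikes: they are no part of the job. There is more than one size of the part that bears foodbox_mid; the job needs the middle-sized.

How it is judged:
By the outcome, as a careful person would: the job done as asked, in the order asked, and still so for the second after the job is handed in, with the robot touching nothing.
It also fails if it takes over 56 s, if anything falls off the work surface, if the arm or the gripper's body presses on something with over 40 N, if the wrist force passes 120 N, or if a joint passes its speed limit or range.

## Working session

There is one attempt and no reset: what is moved stays moved. The work goes in short steps, Python scripts to look and compute and a tool call to move; the robot and the scene stay as the last step left them, time stands still between calls to the robot, and variables do not carry over. Pictures are saved under pics/ and viewed, and the job is handed in when it is done.

Besides the shell and the picture viewer there is one more tool, called by a JSON object that holds its "op" and its "data", one argument or row to a line. carry_out: Moves the arm, as the interface text tells. Its arguments: {"type":"object","properties":{"increments":{"type":"array"}},"required":["increments"]}

```bash
mkdir -p pics; cat > h.py <<'E'
from rig import get_state, eyes, workorder, spotter, r
import numpy as np, cv2
def snap(n,f=None):
    s=eyes.snapshot(n)
    if f: cv2.imwrite('pics/'+f,cv2.cvtColor(s['color'],cv2.COLOR_RGB2BGR))
    return s
def ray(s,u,v):
    K=s['K'];d=np.array([(u-K[0,2])/K[0,0],(v-K[1,2])/K[1,1],1.]);
    R=np.array(s['R']);return -R.T@np.array(s['t']),R.T@d
def onz(s,u,v,z):
    c,d=ray(s,u,v);return c+d*(z-c[2])/d[2]
def proj(s,X):
    c=np.array(s['R'])@np.array(X)+s['t'];p=s['K']@c;return p[:2]/p[2]
def tri(s1,p1,s2,p2):
    A=[];b=[]
    M=np.zeros((3,3));v=np.zeros(3)
    for s,p in((s1,p1),(s2,p2)):
        c,d=ray(s,*p);d/=np.linalg.norm(d);P=np.eye(3)-np.outer(d,d);M+=P;v+=P@c
    return np.linalg.solve(M,v)
E
python3 - <<'E'
from h import *
for n in('scene','side','wrist'):
    s=snap(n,n+'0.png')
    print(n,s['K'].tolist(),(-np.array(s['R']).T@s['t']).round(3))
    for t in ['foodbox_mid','slide_apron','slide_gate','gate_left','gate_right','stop','stop_mid','spare_mid','mug_mid','jar_mid','tin_mid','bowl_mid','spoon_mid','lane']:
        try: print(t,[(round(d['location'][1]*560),round(d['location'][0]*420),round(d['p'],2)) for d in spotter.search_frame(t,n)])
        except Exception as e: print(t,e)
print(get_state())
E
```

```text
scene [[420.268932370833, 0.0, 277.48347746856376], [0.0, 420.268932370833, 204.76989211837122], [0.0, 0.0, 1.0]] [ 1.166 -0.363  0.991]
foodbox_mid [(165, 185, 0.7), (171, 232, 0.6)]
slide_apron [(369, 191, 0.66), (314, 214, 0.65)]
slide_gate [(311, 213, 0.78)]
gate_left [(295, 213, 0.43)]
gate_right []
stop [(369, 191, 0.9)]
stop_mid [(365, 189, 0.66)]
spare_mid [(149, 290, 0.93)]
mug_mid [(238, 175, 0.81), (313, 214, 0.45)]
jar_mid [(288, 161, 0.86)]
tin_mid [(232, 291, 0.73)]
bowl_mid [(423, 183, 0.86), (152, 289, 0.71)]
spoon_mid [(343, 133, 0.68)]
lane [(314, 213, 0.81)]
side [[430.01915345571524, 0.0, 282.5965368760175], [0.0, 430.01915345571524, 216.5245512168935], [0.0, 0.0, 1.0]] [-0.047 -0.749  0.811]
foodbox_mid [(285, 321, 0.88), (348, 304, 0.76), (343, 354, 0.59)]
slide_apron [(283, 213, 0.59)]
slide_gate [(284, 212, 0.6)]
gate_left []
gate_right [(299, 211, 0.61), (226, 224, 0.22)]
stop [(260, 174, 0.8)]
stop_mid [(257, 172, 0.94)]
spare_mid [(420, 305, 0.7), (285, 213, 0.52)]
mug_mid [(255, 257, 0.67)]
jar_mid [(229, 228, 0.83)]
tin_mid [(392, 238, 0.76), (257, 173, 0
[... 377 characters left out ...]

bowl_mid []
spoon_mid [(181, 340, 0.64)]
lane []
{'time': 2.25, 'joint_positions': array([ 1.17729615e+00,  9.10892334e-02,  1.23071321e+00, -9.74408948e-06,
        1.81980269e+00, -5.67262048e-02]), 'qd': array([ 0.0002379 ,  0.00026135, -0.00101858, -0.00084367, -0.00072023,
        0.0010111 ]), 'effort': array([-1.80659999e-04, -4.46187043e+01, -4.06496036e+01,  6.98213652e-02,
        1.96176977e-02,  4.08925288e-06]), 'ee_pos': array([0.19828903, 0.56629569, 0.2226302 ]), 'ee_rot': array([-0.97955408,  1.57078068, -1.31633045]), 'contact_force': array([-0.37935562,  0.1543344 ,  0.40450716]), 'wrist_torque': array([0.02930805, 0.03823673, 0.00441968]), 'opening': 0.08782263596637069}
```

View pics/scene0.png

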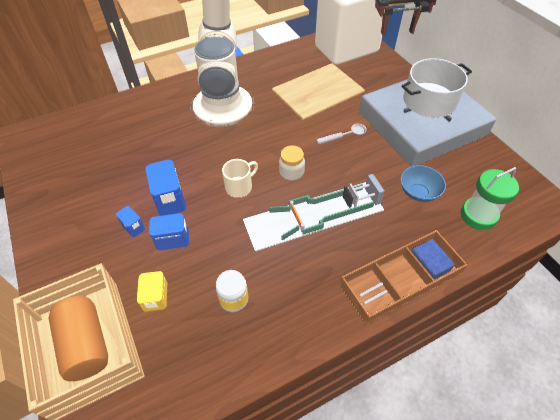

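View pics/side0.png

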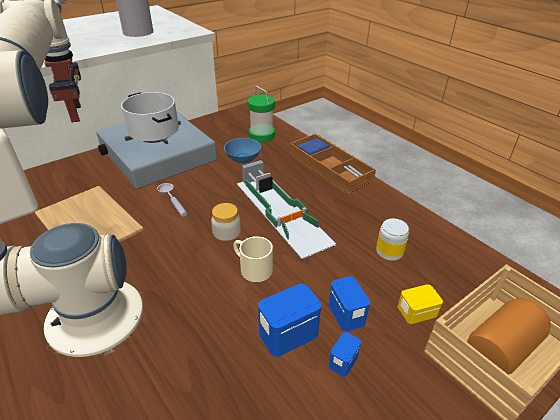

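```bash
python3 - <<'E'
import cv2
a=cv2.imread('pics/scene0.png');b=cv2.imread('pics/side0.png')
cv2.imwrite('pics/c1.png',cv2.resize(a[150:330,130:290],None,fx=3.3,fy=3.3,interpolation=3))
cv2.imwrite('pics/c2.png',cv2.resize(a[130:280,240:420],None,fx=4,fy=4,interpolation=3))
cv2.imwrite('pics/c3.png',cv2.resize(b[260:400,250:440],None,fx=4,fy=4,interpolation=3))
cv2.imwrite('pics/c4.png',cv2.resize(b[140:260,220:380],None,fx=4.6,fy=4.6,interpolation=3))
E
```

```text
(no output)
```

View pics/c1.png

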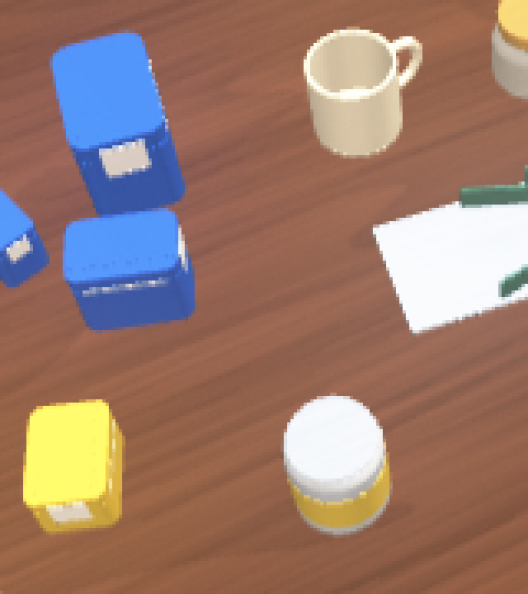

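View pics/c2.png

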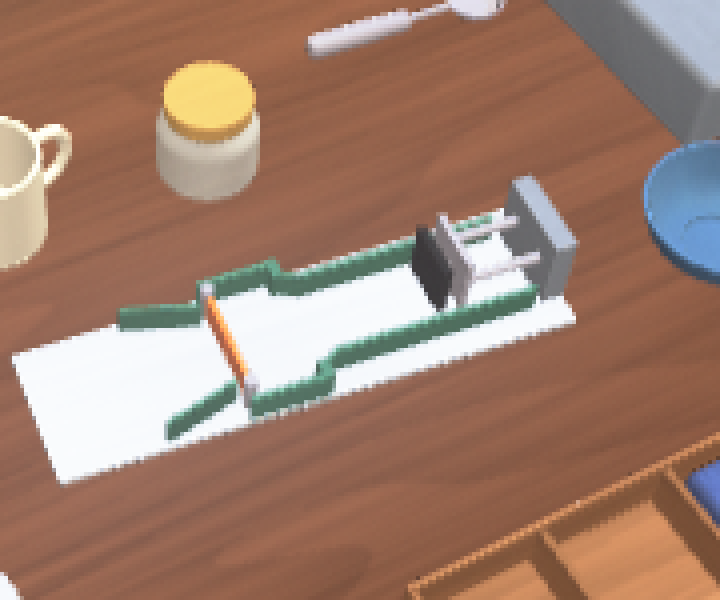

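View pics/c3.png

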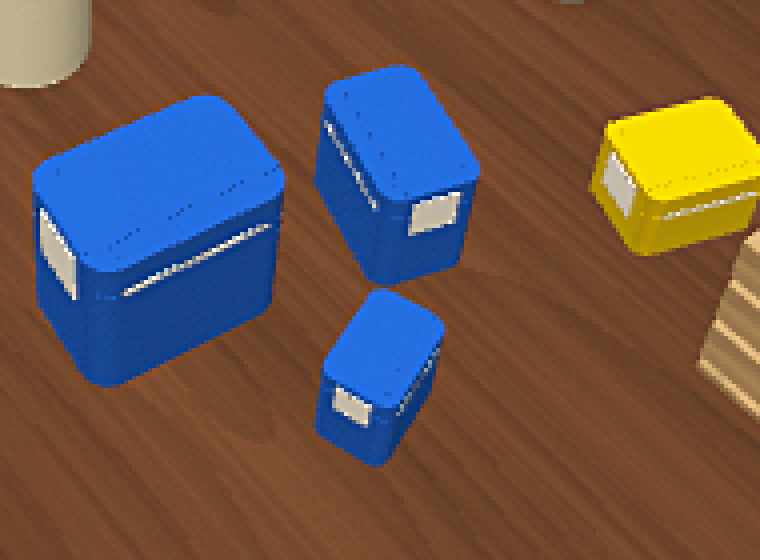

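View pics/c4.png

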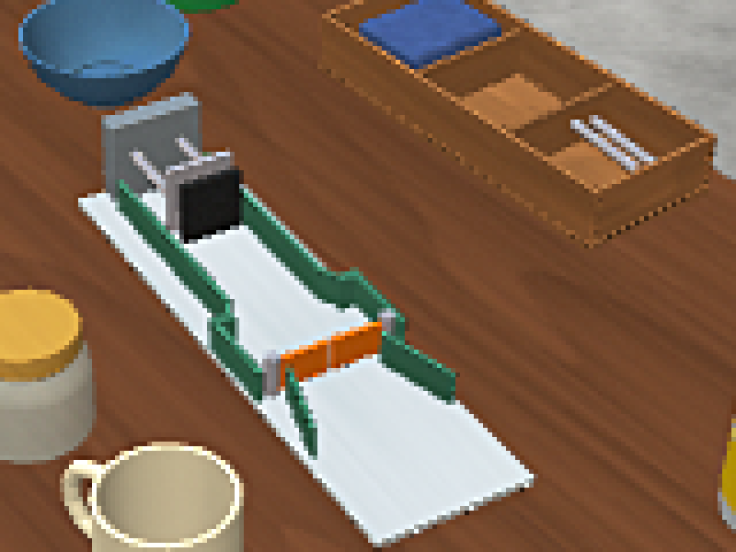

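```bash
cat > fit.py <<'E'
from h import *
from scipy.optimize import least_squares, minimize
import os,pickle
if not os.path.exists('cal.pkl'):
    pickle.dump({n:snap(n) for n in('scene','side')},open('cal.pkl','wb'))
C=pickle.load(open('cal.pkl','rb'));A,B=C['scene'],C['side']
def T(p,X):
    X=np.atleast_2d(X);c,s=np.cos(p[2]),np.sin(p[2])
    return np.c_[p[0]+c*X[:,0]-s*X[:,1],p[1]+s*X[:,0]+c*X[:,1],X[:,2]]
def P(s,X): 
    c=X@np.array(s['R']).T+s['t'];q=c@s['K'].T;return q[:,:2]/q[:,2:]
E
cat > f1.py <<'E'
from fit import *
for u,v in((243.25,218.25),(256.25,250.75),(383.75,209.5)): print(onz(A,u,v,.006).round(4))
for u,v in((302,258.5),(335.9,244.3),(237.4,183.9)): print(onz(B,u,v,.006).round(4))
hw=.056
obs=[(A,[(-.145,hw),(-.145,-hw),(.25,-hw)],[(243.25,218.25),(256.25,250.75),(383.75,209.5)]),
     (B,[(-.145,hw),(-.145,-hw),(.25,hw)],[(302,258.5),(335.9,244.3),(237.4,183.9)])]
def f(p):
    return np.concatenate([(P(s,T(p,[[x,y,.006] for x,y in m]))-np.array(o)).ravel() for s,m,o in obs])
c=onz(A,311,213,.01)
best=min((least_squares(f,[c[0],c[1],y]) for y in np.arange(-3,3.1,1)),key=lambda r:r.cost)
print('lane',best.x,np.degrees(best.x[2]),best.cost,best.fun.round(1))
# box top-ish hull
def hull(L,W,H,r=.012):
    a=np.linspace(0,2*np.pi,48,endpoint=False);k=np.c_[np.cos(a),np.sin(a)]
    xy=np.sign(k.round(6))*np.array([L/2-r,W/2-r])+r*k
    return np.vstack([np.c_[xy,0*a],np.c_[xy,0*a+H]])
def blue(s):
    h=cv2.cvtColor(s['color'],cv2.COLOR_RGB2HSV);return ((h[...,0]>100)&(h[...,0]<125)&(h[...,1]>150)&(h[...,2]>60))
def mask(s,p,M):
    m=np.zeros((420*4,560*4),np.uint8);q=P(s,T(p,M))
    cv2.fillConvexPoly(m,cv2.convexHull((q*4+1.5).round().astype(np.int32)),255)
    return cv2.resize(m,(560,420),interpolation=cv2.INTER_AREA)/255.
M=hull(.09,.06,.076)
ma,mb=blue(A)*1.,blue(B)*1.
# side mask component; clips are white -> close
rois=[(A,ma,(145,209,195,255)),(B,mb,(325,272,375,335))]
out=[]
for s,m,(x0,y0,x1,y1) in rois:
    mm=np.zeros_like(m);mm[y0:y1,x0:x1]=m[y0:y1,x0:x1];mm=cv2.morphologyEx(mm,cv2.MORPH_CLOSE,np.ones((7,7)))
    n,l,st,_=cv2.connectedComponentsWithStats(mm.astype(np.uint8));k=1+np.argmax(st[1:,4]);mm=(l==k)*1.;print(st[k]);out.append((s,mm))
def cost(p):return sum(np.abs(mask(s,p,M)-mm).sum() for s,mm in out)
c=onz(A,170,232,.04)
best2=min((minimize(cost,[c[0],c[1],y],method='Nelder-Mead',options=dict(initial_simplex=np.array([c[0],c[1],y])+np.array([[0,0,0],[.02,0,0],[0,.02,0],[0,0,.3]]))) for y in np.arange(0,3.1,.5)),key=lambda r:r.fun)
print('box',best2.x,np.degrees(best2.x[2]),best2.fun)
for s,n in((A,'ova.png'),(B,'ovb.png')):
    im=cv2.resize(cv2.cvtColor(s['color'],cv2.COLOR_RGB2BGR),None,fx=3,fy=3)
    def dl(pts,col):
        q=(P(s,pts)*3+1).round().astype(np.int32);cv2.polylines(im,[q.reshape(-1,1,2)],True,col,1)
    dl(T(best2.x,M[:48]),(0,255,255));dl(T(best2.x,M[48:]),(0,255,255))
    dl(T(best.x,[[-.145,hw,.006],[-.145,-hw,.006],[.25,-hw,.006],[.25,hw,.006]]),(0,0,255))
    dl(T(best.x,[[0,-.042,.032],[0,.042,.032],[0,.042,.006],[0,-.042,.006]]),(255,0,255))
    for y in(.032,-.032): dl(T(best.x,[[.07,y,.03],[.225,y,.03]]),(255,255,0))
    u=(P(s,T(best2.x,[[0,0,.04]]))[0]*3).astype(int);w=(P(s,T(best.x,[[.05,0,.006]]))[0]*3).astype(int)
    cr=lambda q,d:im[max(q[1]-d,0):q[1]+d,max(q[0]-d,0):q[0]+d]
    cv2.imwrite('pics/'+n,np.hstack([cv2.resize(cr(u,130),(390,390)),cv2.resize(cr(w,240),(400,390))]))
    
E
python3 f1.py
```

```text
[ 0.4981 -0.1427  0.006 ]
[ 0.6128 -0.156   0.006 ]
[0.659  0.2316 0.006 ]
[ 0.4973 -0.1468  0.006 ]
[ 0.6069 -0.1605  0.006 ]
[0.548  0.2429 0.006 ]
lane [ 0.57255514 -0.00782316  1.44470249] 82.77535536697455 2.4123765081225628 [-0.5  0.4 -1.4 -0.4  0.5 -0.1 -0.1 -0.7  0.3 -0.8 -0.6 -0.7]
[ 150  209   39   41 1295]
[ 329  276   41   59 1681]
box [ 0.46632105 -0.34488078  1.25949686] 72.16385454627905 300.321568627451
```

View pics/ova.png

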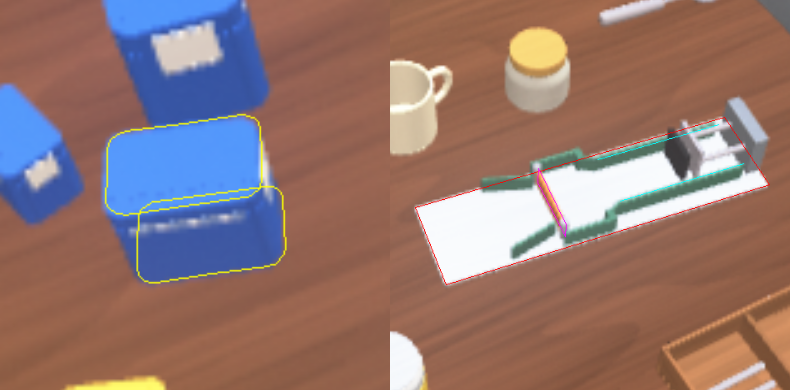

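View pics/ovb.png

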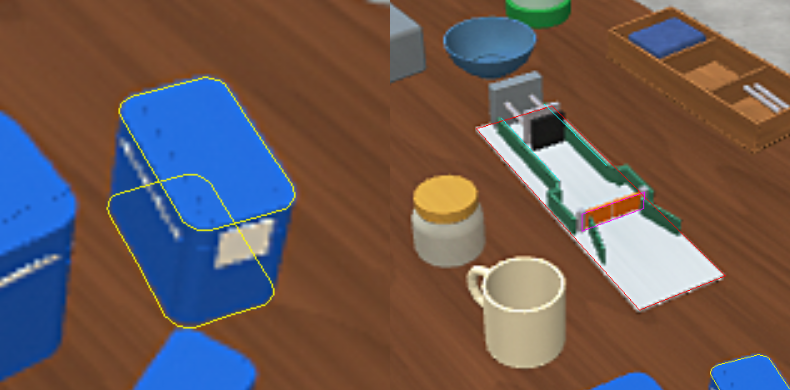

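```bash
cat > f2.py <<'E'
from fit import *
from scipy.spatial.transform import Rotation as Ro
for n,a,b in(('mug',(238,178),(255,257)),('jar',(290,164),(227,226)),('tin',(232,291),(392,238)),('padtop?',(300,200),(270,180))):
    print(n,tri(A,a,B,b).round(3))
lane=[.5726,-.0078,1.4447]
def toL(X):
    d=np.array(X)[:2]-lane[:2];c,s=np.cos(lane[2]),np.sin(lane[2]);return np.array([c*d[0]+s*d[1],-s*d[0]+c*d[1]])
for n,a,b in(('mug',(238,178),(255,257)),('jar',(290,164),(227,226)),('tin',(232,291),(392,238))): print(n,'lane',toL(tri(A,a,B,b)).round(3))
# large / small bottoms
for n,u,v in(('Lb1',276,356),('Lb2',318,336),('Lb0',259,330),('Sb',344,376),('Sb2',330,367),('Sb3',355,362)):print(n,onz(B,u,v,0).round(3))
print('Lb',onz(A,186,210,0).round(3),onz(A,160,214,0).round(3))
# large top height: top corner in A crop(165,125)-> , B (283,180)
print('Ltop',tri(A,(130+165/3.3,150+125/3.3),B,(250+283/4,260+183/4)).round(3))
# pad top edge corners on A: black (415,228)/(450,308 bottom); 
for z in(.016,.062):
  for u,v in((240+415/4,130+228/4),(240+415/4,130+282/4),(240+445/4,130+310/4),(240+448/4,130+262/4)): print('pad',z,toL(onz(A,u,v,z)).round(4))
for u,v in((180,197),(182,240),(240,222),(240,170)):
  for z in(.016,.062): print('padB',u,v,z,toL(onz(B,220+u/4.6,140+v/4.6,z)).round(4))
st=get_state();R=Ro.from_euler('xyz',st['ee_rot']).as_matrix();print(R.round(4))
bx=[.4663,-.3449];yaw=1.2595
L=np.arctan2(st['ee_pos'][1],st['ee_pos'][0])
print('q1 now',st['joint_positions'][0],'jaw dir',np.degrees(np.arctan2(R[1,1],R[0,1])), 'want',np.degrees(yaw)+90,np.degrees(lane[2])+90)
E
python3 f2.py
```

```text
mug [ 0.381 -0.102  0.043]
jar [0.396 0.063 0.03 ]
tin [ 0.71  -0.264  0.047]
padtop? [0.556 0.028 0.107]
mug lane [-0.118  0.178]
jar lane [0.048 0.184]
tin lane [-0.237 -0.169]
Lb1 [ 0.269 -0.335  0.   ]
Lb2 [ 0.374 -0.351  0.   ]
Lb0 [ 0.279 -0.259  0.   ]
Sb [ 0.353 -0.456  0.   ]
Sb2 [ 0.344 -0.424  0.   ]
Sb3 [ 0.394 -0.447  0.   ]
Lb [ 0.389 -0.278  0.   ] [ 0.367 -0.35  -0.   ]
Ltop [ 0.387 -0.302  0.078]
pad 0.016 [0.1716 0.0544]
pad 0.016 [0.1497 0.0081]
pad 0.016 [ 0.159  -0.0225]
pad 0.016 [0.1804 0.0165]
pad 0.062 [0.1504 0.022 ]
pad 0.062 [ 0.1295 -0.0221]
pad 0.062 [ 0.1383 -0.0513]
pad 0.062 [ 0.1588 -0.0141]
padB 180 197 0.016 [ 0.2036 -0.0019]
padB 180 197 0.062 [0.1447 0.0284]
padB 182 240 0.016 [0.1578 0.021 ]
padB 182 240 0.062 [0.1016 0.0499]
padB 240 222 0.016 [ 0.1567 -0.0237]
padB 240 222 0.062 [0.1006 0.0078]
padB 240 170 0.016 [ 0.2122 -0.055 ]
padB 240 170 0.062 [ 0.1529 -0.0217]
[[ 0.      0.3305  0.9438]
 [-0.      0.9438 -0.3305]
 [-1.     -0.      0.    ]]
q1 now 1.1773111722964649 jaw dir 70.70304152271868 want 162.1640342967272 172.77521266255002
```

```bash
cat > mv.py <<'E'
import sys,numpy as np
def inc(p,psi,q,psi2):
    d=np.array(q)-p;c,s=np.cos(np.radians(psi)),np.sin(np.radians(psi))
    return [round(-d[2],4),round(c*d[0]+s*d[1],4),round(s*d[0]-c*d[1],4)],round(psi-psi2,2)
E
python3 - <<'E'
from mv import *
W=[((.1983,.5663,.2226),70.7),((.27,.39,.2),36),((.34,.21,.18),4),((.40,.02,.18),-17.84),((.435,-.16,.18),-17.84),((.4663,-.3449,.18),-17.84)]
for a,b in zip(W,W[1:]): print(inc(np.array(a[0]),a[1],*b))
# large height check
from fit import *
c=onz(B,276,356,0)
for h in(.09,.1,.11): print(h,P(B,np.array([[c[0],c[1],h]])))
E
```

```text
([np.float64(0.0226), np.float64(-0.1427), np.float64(0.1259)], 34.7)
([np.float64(0.02), np.float64(-0.0492), np.float64(0.1868)], 32)
([np.float64(-0.0), np.float64(0.0466), np.float64(0.1937)], 21.84)
([np.float64(-0.0), np.float64(0.0885), np.float64(0.1606)], 0.0)
([np.float64(-0.0), np.float64(0.0864), np.float64(0.1664)], 0.0)
0.09 [[276.14412334 330.43761945]]
0.1 [[276.16132527 327.38660424]]
0.11 [[276.1787844  324.28997282]]
```

Candidates in the scene view: the large blue box (165,187), the medium blue box (170,232), the small blue box (130,221) and the yellow spare (152,290). I choose the medium one at (170,232): its 90x60x76 model fits the silhouette, while the large one is about 100 mm tall. The crops c1 and c3 confirm this.

{"op": "carry_out", "data": {
  "increments": [
    [[0.0226, -0.1427, 0.1259], [34.7, 0, 0], -1],
    [[0.0226, -0.1427, 0.1259], [34.7, 0, 0], -1],
    [[0.0226, -0.1427, 0.1259], [34.7, 0, 0], -1],
    [[0.0226, -0.1427, 0.1259], [34.7, 0, 0], -1],
    [[0.0226, -0.1427, 0.1259], [34.7, 0, 0], -1]
  ]
}}

```text
time: 2.77
ee_pos: [0.2708, 0.3871, 0.1997]
ee_rot: [-0.043, 1.57, -0.993]
contact_force: [-0.6, -0.3, 1.5]
opening: 0.0879
```

{"op": "carry_out", "data": {
  "increments": [
    [[0.02, -0.0492, 0.1868], [32, 0, 0], -1],
    [[0.02, -0.0492, 0.1868], [32, 0, 0], -1],
    [[0.02, -0.0492, 0.1868], [32, 0, 0], -1],
    [[0.02, -0.0492, 0.1868], [32, 0, 0], -1],
    [[0.02, -0.0492, 0.1868], [32, 0, 0], -1]
  ]
}}

```text
time: 3.18
ee_pos: [0.3405, 0.2071, 0.1799]
ee_rot: [0.989, 1.57, -0.52]
contact_force: [0.7, -0.0, -0.3]
opening: 0.0882
```

{"op": "carry_out", "data": {
  "increments": [
    [[0, 0.0466, 0.1937], [21.84, 0, 0], -1],
    [[0, 0.0466, 0.1937], [21.84, 0, 0], -1],
    [[0, 0.0466, 0.1937], [21.84, 0, 0], -1],
    [[0, 0.0466, 0.1937], [21.84, 0, 0], -1],
    [[0, 0.0466, 0.1937], [21.84, 0, 0], -1]
  ]
}}

```text
time: 3.6
ee_pos: [0.4002, 0.0172, 0.1804]
ee_rot: [1.422, 1.569, -0.462]
contact_force: [-0.6, 0.7, -0.6]
opening: 0.0881
```

{"op": "carry_out", "data": {
  "increments": [
    [[0, 0.0885, 0.1606], [0, 0, 0], -1],
    [[0, 0.0885, 0.1606], [0, 0, 0], -1],
    [[0, 0.0885, 0.1606], [0, 0, 0], -1],
    [[0, 0.0885, 0.1606], [0, 0, 0], -1],
    [[0, 0.0885, 0.1606], [0, 0, 0], -1]
  ]
}}

```text
time: 4.02
ee_pos: [0.4349, -0.1644, 0.1797]
ee_rot: [0.131, 1.569, -1.755]
contact_force: [-0.7, -0.0, 0.1]
opening: 0.0878
```

{"op": "carry_out", "data": {
  "increments": [
    [[0, 0.0864, 0.1664], [0, 0, 0], -1],
    [[0, 0.0864, 0.1664], [0, 0, 0], -1],
    [[0, 0.0864, 0.1664], [0, 0, 0], -1],
    [[0, 0.0864, 0.1664], [0, 0, 0], -1],
    [[0, 0.0864, 0.1664], [0, 0, 0], -1]
  ]
}}

```text
time: 4.43
ee_pos: [0.4658, -0.349, 0.1792]
ee_rot: [-0.415, 1.57, -2.3]
contact_force: [0.7, -0.2, -0.7]
opening: 0.0877
```

```bash
cat > f3.py <<'E'
from fit import *
from scipy.spatial.transform import Rotation as Ro
s=snap('wrist','w1.png')
st=get_state();R=Ro.from_euler('xyz',st['ee_rot']).as_matrix();print(st['time'],st['ee_pos'].round(4),R.round(4).tolist(),np.degrees(np.arctan2(R[1,1],R[0,1])))
print('cam',(-s['R'].T@s['t']).round(4))
def PW(s,X):
    c=X@np.array(s['R']).T+s['t'];th=np.arctan2(np.hypot(c[:,0],c[:,1]),c[:,2]);ph=np.arctan2(c[:,1],c[:,0]);f=s['K'][0,0]
    return np.c_[s['K'][0,2]+f*th*np.cos(ph),s['K'][1,2]+f*th*np.sin(ph)]
from f1 import hull
M=hull(.09,.06,.076)
im=cv2.cvtColor(s['color'],cv2.COLOR_RGB2BGR)
for k in(slice(0,48),slice(48,96)):
    cv2.polylines(im,[PW(s,T([.4663,-.3449,1.2595],M[k])).round().astype(np.int32).reshape(-1,1,2)],True,(0,255,255),1)
cv2.imwrite('pics/w1o.png',im)
E
sed -i 's/^for u,v in/if 0:\n  pass\nfor u,v in/' f1.py; python3 f3.py | tail -3
```

```text
[ 150  209   39   41 1295]
[ 329  276   41   59 1681]
box [ 0.46632105 -0.34488078  1.25949686] 72.16385454627905 300.321568627451
```

View pics/w1o.png

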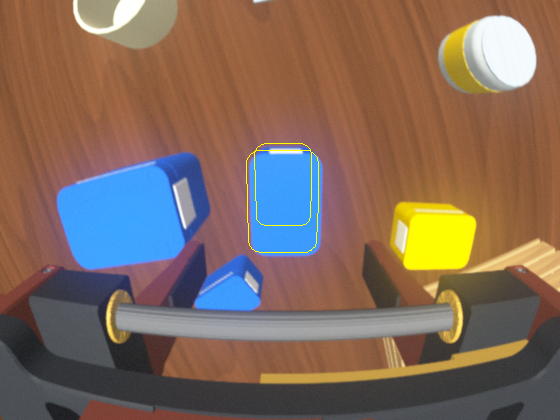

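```bash
cat > st.py <<'E'
from h import *
from mv import inc
from scipy.spatial.transform import Rotation as Ro
LN=[.5726,-.0078,1.4447]
def S():
    st=get_state();R=Ro.from_euler('xyz',st['ee_rot']).as_matrix()
    psi=np.degrees(np.arctan2(R[1,1],R[0,1]));p=st['ee_pos']
    c,s=np.cos(LN[2]),np.sin(LN[2]);d=p[:2]-LN[:2]
    F=st['contact_force']
    print('t',round(st['time'],2),p.round(4),'psi',round(psi,2),'tilt',R[2,1:].round(4),'lane',(c*d[0]+s*d[1]).round(4),(-s*d[0]+c*d[1]).round(4),'F lane',(c*F[0]+s*F[1]).round(1),(-s*F[0]+c*F[1]).round(1),F[2].round(1),'M',st['wrist_torque'].round(2),'open',round(st['opening'],4))
    return p,psi
def L2w(x,y=0): 
    c,s=np.cos(LN[2]),np.sin(LN[2]);return LN[0]+c*x-s*y,LN[1]+s*x+c*y
E
python3 -c "
from st import *
p,psi=S();print(inc(p,psi,(.4670,-.3449,.043),-17.84))"
```

```text
t 4.48 [ 0.4657 -0.3506  0.1785] psi -18.09 tilt [-0.001   0.0018] lane -0.3535 0.063 F lane 0.9 4.2 -1.2 M [0.   0.18 0.02] open 0.0878
([np.float64(0.1355), np.float64(-0.0005), np.float64(-0.0058)], np.float64(-0.25))
```

{"op": "carry_out", "data": {
  "increments": [
    [[0.03, 0, -0.005], [0, 0, 0], -1],
    [[0.06, 0, -0.005], [0, 0, 0], -1],
    [[0.09, 0, -0.005], [0, 0, 0], -1],
    [[0.115, 0, -0.005], [0, 0, 0], -1],
    [[0.115, 0, -0.005], [0, 0, 0], -1]
  ]
}}

```text
time: 4.9
ee_pos: [0.4651, -0.3377, 0.0584]
ee_rot: [-1.951, 1.56, 2.45]
contact_force: [-0.6, 1.1, -0.7]
opening: 0.0876
```

```bash
python3 -c "
from st import *
p,psi=S();print(inc(p,psi,(.4670,-.3449,.043),-17.84))"
```

```text
t 4.9 [ 0.4651 -0.3377  0.0584] psi -17.83 tilt [-0.0096 -0.0039] lane -0.3408 0.0652 F lane 1.1 0.7 -0.7 M [-0.07  0.06  0.01] open 0.0876
([np.float64(0.0154), np.float64(0.004), np.float64(0.0063)], np.float64(0.01))
```

{"op": "carry_out", "data": {
  "increments": [
    [[0.0, 0, 0], [0, 0, 0], -1],
    [[0, 0, 0], [0, 0, 0], -1]
  ]
}}

```text
time: 5.07
ee_pos: [0.4685, -0.3405, 0.0671]
ee_rot: [1.208, 1.568, -0.674]
contact_force: [-0.0, -0.5, 0.5]
opening: 0.0878
```

```bash
python3 -c "
from st import *
p,psi=S();print(inc(p,psi,(.4670,-.3449,.043),-17.84))"
```

```text
t 5.07 [ 0.4685 -0.3405  0.0671] psi -17.83 tilt [0.0022 0.0008] lane -0.3431 0.0614 F lane -0.5 -0.0 0.5 M [-0.09  0.09  0.01] open 0.0878
([np.float64(0.0241), np.float64(-0.0001), np.float64(0.0047)], np.float64(0.01))
```

{"op": "carry_out", "data": {
  "increments": [
    [[0.008, 0, 0.004], [0, 0, 0], -1],
    [[0.016, 0, 0.004], [0, 0, 0], -1],
    [[0.023, 0, 0.004], [0, 0, 0], -1],
    [[0.023, 0, 0.004], [0, 0, 0], -1],
    [[0.023, 0, 0.004], [0, 0, 0], -1]
  ]
}}

```text
time: 5.48
ee_pos: [0.4663, -0.3436, 0.0413]
ee_rot: [-1.979, 1.569, 2.422]
contact_force: [-0.4, 0.2, -0.2]
opening: 0.0876
```

{"op": "carry_out", "data": {
  "increments": [
    [[0, 0, 0], [0, 0, 0], 1],
    [[0, 0, 0], [0, 0, 0], 1],
    [[0, 0, 0], [0, 0, 0], 1],
    [[0, 0, 0], [0, 0, 0], 1],
    [[0, 0, 0], [0, 0, 0], 1]
  ]
}}

```text
time: 5.9
ee_pos: [0.467, -0.344, 0.0424]
ee_rot: [1.387, 1.57, -0.495]
contact_force: [1.5, 0.6, 1.1]
opening: 0.0601
```

```bash
python3 -c "
from st import *
p,psi=S();print(inc(p,psi,(.4670,-.3449,.043),-17.84))"
```

```text
t 5.9 [ 0.467  -0.344   0.0424] psi -17.83 tilt [0.0011 0.0002] lane -0.3469 0.0625 F lane 0.8 -1.4 1.1 M [-0.05  0.05 -0.01] open 0.0601
([np.float64(-0.0006), np.float64(0.0003), np.float64(0.0008)], np.float64(0.01))
```

{"op": "carry_out", "data": {
  "increments": [
    [[-0.025, 0, 0], [0, 0, 0], 1],
    [[-0.05, 0, 0], [0, 0, 0], 1],
    [[-0.075, 0, 0], [0, 0, 0], 1],
    [[-0.1, 0, 0], [0, 0, 0], 1],
    [[-0.1, 0, 0], [0, 0, 0], 1]
  ]
}}

```text
time: 6.32
ee_pos: [0.4682, -0.3452, 0.1478]
ee_rot: [1.187, 1.562, -0.696]
contact_force: [-0.1, -0.0, -2.1]
opening: 0.0597
```

```bash
python3 -c "
from st import *
p,psi=S();a=L2w(-.100);print(a,inc(np.array([.467,-.344,.1424]),-17.83,(*a,.10),-7.22))"
```

```text
t 6.32 [ 0.4682 -0.3452  0.1478] psi -17.84 tilt [0.0077 0.0031] lane -0.3479 0.0612 F lane -0.0 0.1 -2.1 M [-0.14  0.02 -0.01] open 0.0597
(np.float64(0.5600237568869556), np.float64(-0.10700603867286308)) ([np.float64(0.0424), np.float64(0.016), np.float64(-0.2541)], -10.61)
```

{"op": "carry_out", "data": {
  "increments": [
    [[0, 0.002, -0.03], [-2, 0, 0], 1],
    [[0, 0.004, -0.065], [-4, 0, 0], 1],
    [[0, 0.006, -0.1], [-6, 0, 0], 1],
    [[0, 0.008, -0.135], [-8, 0, 0], 1],
    [[0, 0.01, -0.165], [-10.6, 0, 0], 1]
  ]
}}

```text
time: 6.73
ee_pos: [0.5264, -0.1876, 0.1395]
ee_rot: [-2.033, 1.568, 2.555]
contact_force: [0.7, -0.9, -4.0]
opening: 0.0599
```

```bash
python3 -c "
from st import *
p,psi=S();a=L2w(-.100);c,s=np.cos(np.radians(-17.83)),np.sin(np.radians(-17.83))
p0=np.array([.467+c*.01+s*-.165,-.344+s*.01-c*-.165,.1424]);print(p0);print(inc(p0,-7.22,(*a,.10),-7.22))"
```

```text
t 6.73 [ 0.5264 -0.1876  0.1395] psi -7.12 tilt [-0.0027 -0.0013] lane -0.1842 0.0232 F lane -0.8 -0.9 -4.0 M [-0.06  0.03  0.01] open 0.0599
[ 0.52704167 -0.18998702  0.1424    ]
([np.float64(0.0424), np.float64(0.0223), np.float64(-0.0865)], 0.0)
```

{"op": "carry_out", "data": {
  "increments": [
    [[0, 0.006, -0.02], [0, 0, 0], 1],
    [[0.01, 0.014, -0.045], [0, 0, 0], 1],
    [[0.022, 0.02, -0.07], [0, 0, 0], 1],
    [[0.034, 0.0223, -0.0865], [0, 0, 0], 1],
    [[0.0424, 0.0223, -0.0865], [0, 0, 0], 1]
  ]
}}

```text
time: 7.15
ee_pos: [0.5592, -0.1033, 0.0958]
ee_rot: [-2.051, 1.566, 2.539]
contact_force: [-0.7, 1.2, -4.2]
opening: 0.06
```

{"op": "carry_out", "data": {
  "increments": [
    [[0, 0, 0], [0, 0, 0], 1],
    [[0, 0, 0], [0, 0, 0], 1],
    [[0, 0, 0], [0, 0, 0], 1]
  ]
}}

```text
time: 7.4
ee_pos: [0.5594, -0.1079, 0.0996]
ee_rot: [-0.358, 1.57, -2.057]
contact_force: [-0.4, 0.2, -3.4]
opening: 0.0597
```

```bash
cat > ov.py <<'E'
import sys
from fit import *
from st import S,LN
def hull(L,W,H,r=.012):
    a=np.linspace(0,2*np.pi,48,endpoint=False);k=np.c_[np.cos(a),np.sin(a)]
    xy=np.sign(k.round(6))*np.array([L/2-r,W/2-r])+r*k
    return np.vstack([np.c_[xy,0*a],np.c_[xy,0*a+H]])
def PW(s,X):
    c=X@np.array(s['R']).T+s['t'];th=np.arctan2(np.hypot(c[:,0],c[:,1]),c[:,2]);ph=np.arctan2(c[:,1],c[:,0]);f=s['K'][0,0]
    return np.c_[s['K'][0,2]+f*th*np.cos(ph),s['K'][1,2]+f*th*np.sin(ph)]
p,psi=S()
def run(tag,cams):
    for n in cams:
        s=snap(n);f=PW if n=='wrist' else P
        k=3 if n!='wrist' else 1.4
        im=cv2.resize(cv2.cvtColor(s['color'],cv2.COLOR_RGB2BGR),None,fx=k,fy=k,interpolation=3)
        cv2.imwrite(f'pics/{tag}_{n}_raw.png',cv2.cvtColor(s['color'],cv2.COLOR_RGB2BGR))
        def dl(X,col,cl=True):
            q=(f(s,np.array(X))*k).round().astype(np.int32);cv2.polylines(im,[q.reshape(-1,1,2)],cl,col,1)
        M=hull(.09,.06,.076);M[:,2]+=p[2]-.0424
        b=[p[0],p[1],np.radians(psi+90)]
        dl(T(b,M[:48]),(0,255,255));dl(T(b,M[48:]),(0,255,255))
        h=.056;e=lambda y,z,x0,x1:T(LN,np.c_[np.linspace(x0,x1,30),np.full(30,y),np.full(30,z)])
        for y in(h,-h):dl(e(y,.006,-.145,.25),(0,0,255),False)
        for y in(.032,-.032):dl(e(y,.03,.07,.225),(255,255,0),False)
        dl(T(LN,[[-.145,h,.006],[-.145,-h,.006]]),(0,0,255),False)
        dl(T(LN,[[0,-.042,.032],[0,.042,.032],[0,.042,.006],[0,-.042,.006]]),(255,0,255))
        if n!='wrist':
            w=(P(s,T(LN,[[0.03,0,.03]]))[0]*k).astype(int);im=im[max(w[1]-280,0):w[1]+280,max(w[0]-380,0):w[0]+380]
        cv2.imwrite(f'pics/{tag}_{n}.png',im)
run(sys.argv[1],sys.argv[2:])
E
python3 ov.py a scene side wrist
```

```text
t 7.4 [ 0.5594 -0.1079  0.0996] psi -7.3 tilt [-0.0002  0.0004] lane -0.101 0.0005 F lane 0.2 0.5 -3.4 M [-0.07  0.05  0.04] open 0.0597
```

View pics/a_scene.png

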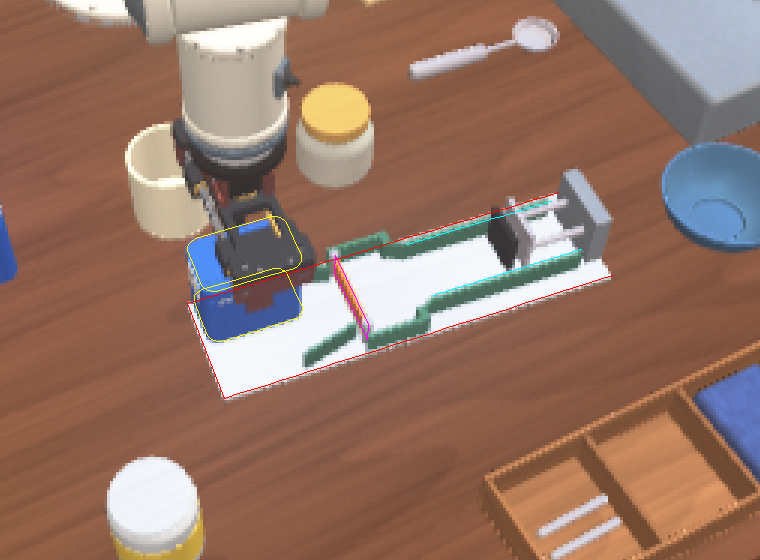

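View pics/a_side.png

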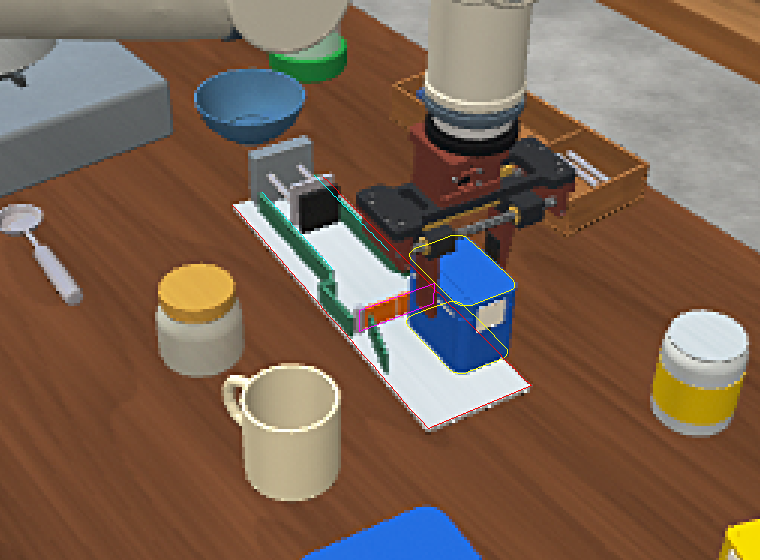

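View pics/a_wrist.png

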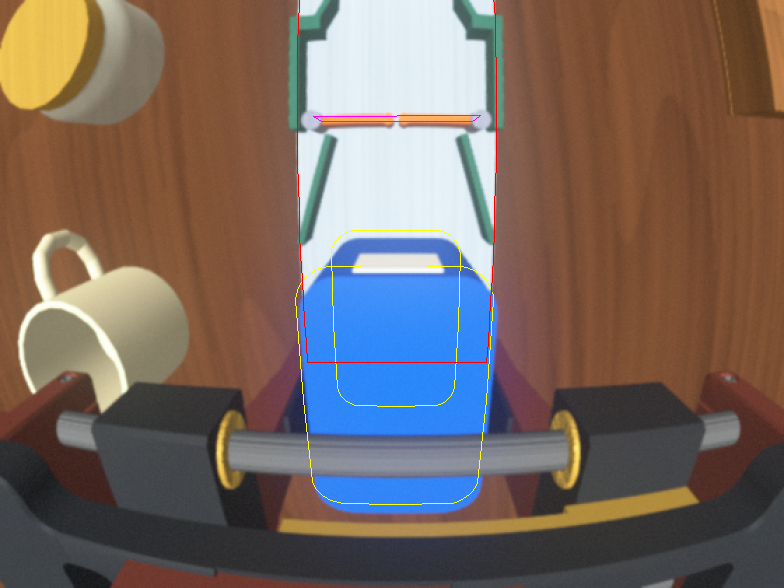

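{"op": "carry_out", "data": {
  "increments": [
    [[0.013, 0, -0.004], [0, 0, 0], 1],
    [[0.026, 0, -0.008], [0, 0, 0], 1],
    [[0.037, 0, -0.008], [0, 0, 0], 1],
    [[0.045, 0, -0.008], [0, 0, 0], 1],
    [[0.048, 0, -0.008], [0, 0, 0], 1]
  ]
}}

```text
time: 7.97
ee_pos: [0.5592, -0.0985, 0.0485]
ee_rot: [-1.657, 1.566, 2.929]
contact_force: [-0.4, 0.7, -2.8]
opening: 0.0599
```

{"op": "carry_out", "data": {
  "increments": [
    [[0.001, 0, 0], [0, 0, 0], 1],
    [[0.002, 0, 0], [0, 0, 0], 1],
    [[0.002, 0, 0], [0, 0, 0], 1],
    [[0.002, 0, 0], [0, 0, 0], 1]
  ]
}}

```text
time: 8.3
ee_pos: [0.5611, -0.0991, 0.0502]
ee_rot: [1.427, 1.57, -0.27]
contact_force: [0.1, -0.5, -2.9]
opening: 0.0599
```

```bash
python3 -c "
from st import *
S()"
```

```text
t 8.3 [ 0.5611 -0.0991  0.0502] psi -7.24 tilt [0.0011 0.0002] lane -0.092 -0.0 F lane -0.4 -0.2 -2.9 M [-0.1   0.08  0.04] open 0.0599
```

{"op": "carry_out", "data": {
  "increments": [
    [[0.0007, 0, 0], [0, 0, 0], 1],
    [[0.0014, 0, 0], [0, 0, 0], 1],
    [[0.002, 0, 0], [0, 0, 0], 1],
    [[0.002, 0, 0], [0, 0, 0], 1]
  ]
}}

```text
time: 8.63
ee_pos: [0.561, -0.099, 0.0485]
ee_rot: [1.4, 1.57, -0.297]
contact_force: [-0.3, -0.6, 0.7]
opening: 0.0597
```

{"op": "carry_out", "data": {
  "increments": [
    [[0, 0, -0.006], [0, 0, 0], 1],
    [[0, 0, -0.012], [0, 0, 0], 1],
    [[0, 0, -0.018], [0, 0, 0], 1],
    [[0, 0, -0.024], [0, 0, 0], 1],
    [[0, 0, -0.03], [0, 0, 0], 1]
  ]
}}

```text
time: 9.05
ee_pos: [0.565, -0.069, 0.0484]
ee_rot: [1.017, 1.569, -0.68]
contact_force: [-0.6, -9.0, 15.3]
opening: 0.0597
```

```bash
python3 -c "
from st import *
S()"
```

```text
t 9.05 [ 0.565  -0.069   0.0484] psi -7.23 tilt [0.0016 0.001 ] lane -0.0616 -0.0002 F lane -9.0 -0.6 15.3 M [-2.03  0.4   0.22] open 0.0597
```

{"op": "carry_out", "data": {
  "increments": [
    [[0, 0, -0.006], [0, 0, 0], 1],
    [[0, 0, -0.012], [0, 0, 0], 1],
    [[0, 0, -0.018], [0, 0, 0], 1],
    [[0, 0, -0.018], [0, 0, 0], 1]
  ]
}}

```text
time: 9.38
ee_pos: [0.5674, -0.0503, 0.0484]
ee_rot: [1.57, 1.569, -0.126]
contact_force: [1.1, -1.4, 6.2]
opening: 0.06
```

```bash
python3 -c "
from st import *
S()"; python3 ov.py b wrist
```

```text
t 9.38 [ 0.5674 -0.0503  0.0484] psi -7.19 tilt [0.0016 0.    ] lane -0.0429 -0.0002 F lane -1.2 -1.3 6.2 M [-0.41  0.12 -0.06] open 0.06
t 9.38 [ 0.5674 -0.0503  0.0484] psi -7.19 tilt [0.0016 0.    ] lane -0.0429 -0.0002 F lane -1.2 -1.3 6.2 M [-0.41  0.12 -0.06] open 0.06
```

View pics/b_wrist.png

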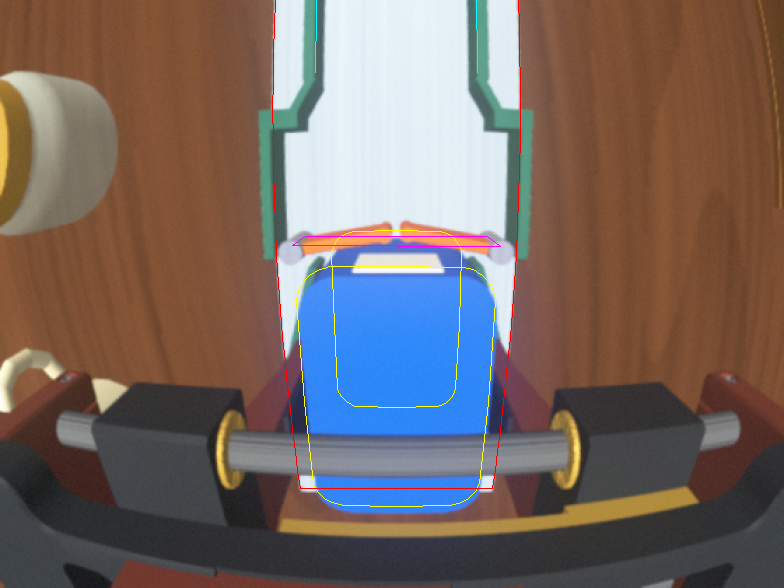

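{"op": "carry_out", "data": {
  "increments": [
    [[-0.0005, -0.0005, -0.005], [0, 0, 0], 1],
    [[-0.0005, -0.001, -0.01], [0, 0, 0], 1],
    [[-0.0005, -0.001, -0.016], [0, 0, 0], 1],
    [[-0.0005, -0.001, -0.022], [0, 0, 0], 1],
    [[-0.0005, -0.001, -0.028], [0, 0, 0], 1]
  ]
}}

```text
time: 9.85
ee_pos: [0.5693, -0.024, 0.0485]
ee_rot: [0.211, 1.569, -1.487]
contact_force: [-0.9, -9.3, 3.8]
opening: 0.06
```

```bash
python3 -c "
from st import *
S()"
```

```text
t 9.85 [ 0.5693 -0.024   0.0485] psi -7.27 tilt [0.0004 0.0021] lane -0.0165 0.0012 F lane -9.4 -0.3 3.8 M [-1.47  0.34  0.07] open 0.06
```

{"op": "carry_out", "data": {
  "increments": [
    [[0, 0, -0.006], [0, 0, 0], 1],
    [[0, 0, -0.012], [0, 0, 0], 1],
    [[0, 0, -0.018], [0, 0, 0], 1],
    [[0, 0, -0.022], [0, 0, 0], 1],
    [[0, 0, -0.022], [0, 0, 0], 1]
  ]
}}

```text
time: 10.27
ee_pos: [0.5723, -0.0005, 0.0484]
ee_rot: [2.49, 1.57, 0.794]
contact_force: [0.2, -2.2, 4.5]
opening: 0.06
```

```bash
python3 ov.py c wrist
```

```text
t 10.27 [ 5.723e-01 -5.000e-04  4.840e-02] psi -7.19 tilt [ 0.0005 -0.0006] lane 0.0072 0.0012 F lane -2.2 -0.4 4.5 M [-0.4   0.1   0.02] open 0.06
```

View pics/c_wrist.png

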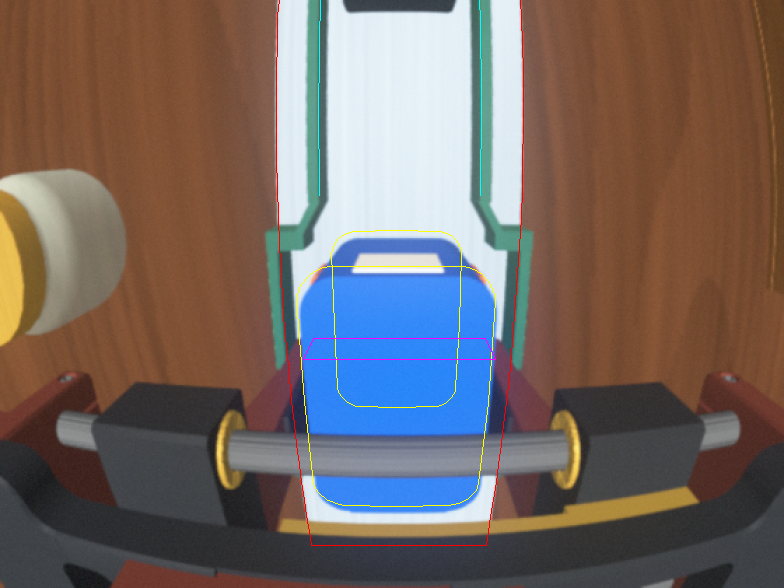

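{"op": "carry_out", "data": {
  "increments": [
    [[0, 0, -0.006], [0, 0, 0], 1],
    [[0, 0, -0.012], [0, 0, 0], 1],
    [[0, 0, -0.018], [0, 0, 0], 1],
    [[0, 0, -0.024], [0, 0, 0], 1],
    [[0, 0, -0.03], [0, 0, 0], 1]
  ]
}}

```text
time: 10.73
ee_pos: [0.5759, 0.0276, 0.0485]
ee_rot: [0.25, 1.569, -1.448]
contact_force: [1.7, -1.8, -1.3]
opening: 0.0599
```

```bash
python3 -c "
from st import *
S()"
```

```text
t 10.73 [0.5759 0.0276 0.0485] psi -7.28 tilt [0.0003 0.0013] lane 0.0356 0.0012 F lane -1.5 -1.9 -1.3 M [-0.16  0.05 -0.02] open 0.0599
```

{"op": "carry_out", "data": {
  "increments": [
    [[0, 0, -0.006], [0, 0, 0], 1],
    [[0, 0, -0.012], [0, 0, 0], 1],
    [[0, 0, -0.018], [0, 0, 0], 1],
    [[0, 0, -0.024], [0, 0, 0], 1],
    [[0, 0, -0.03], [0, 0, 0], 1]
  ]
}}

```text
time: 11.15
ee_pos: [0.5796, 0.0574, 0.0484]
ee_rot: [0.133, 1.569, -1.564]
contact_force: [1.6, -7.1, 12.6]
opening: 0.0601
```

{"op": "carry_out", "data": {
  "increments": [
    [[0, 0, -0.006], [0, 0, 0], 1],
    [[0, 0, -0.01], [0, 0, 0], 1],
    [[0, 0, -0.01], [0, 0, 0], 1],
    [[0, 0, -0.01], [0, 0, 0], 1]
  ]
}}

```text
time: 11.48
ee_pos: [0.581, 0.0685, 0.0484]
ee_rot: [2.827, 1.57, 1.131]
contact_force: [1.8, -1.6, 5.8]
opening: 0.0598
```

```bash
python3 ov.py d wrist scene
```

```text
t 11.48 [0.581  0.0685 0.0484] psi -7.22 tilt [ 0.0003 -0.001 ] lane 0.0767 0.0012 F lane -1.4 -2.0 5.8 M [-0.44  0.05  0.02] open 0.0598
```

View pics/d_wrist.png

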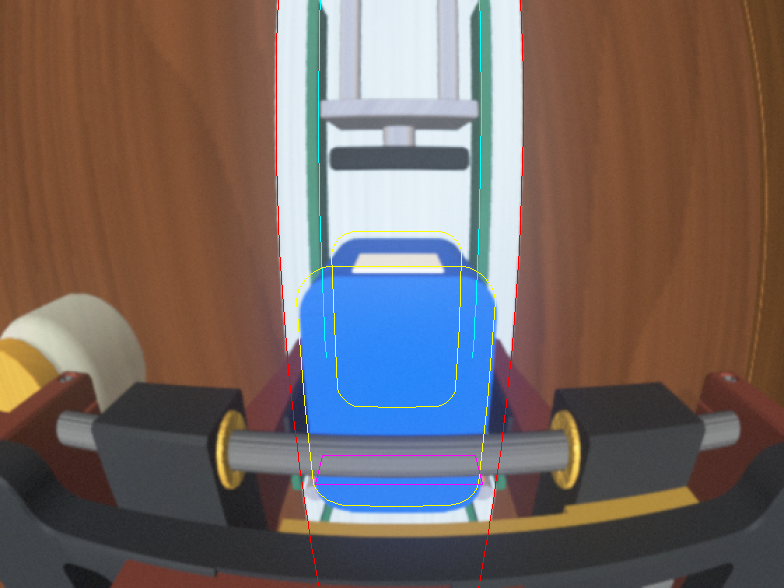

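View pics/d_scene.png

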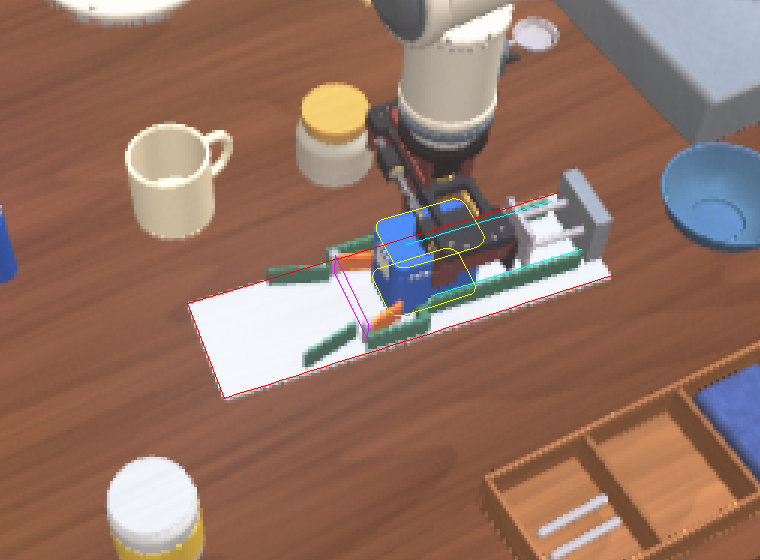

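{"op": "carry_out", "data": {
  "increments": [
    [[-0.0008, 0, -0.004], [0, 0, 0], 1],
    [[-0.0008, 0, -0.008], [0, 0, 0], 1],
    [[-0.0008, 0, -0.012], [0, 0, 0], 1],
    [[-0.0008, 0, -0.016], [0, 0, 0], 1],
    [[-0.0008, 0, -0.018], [0, 0, 0], 1]
  ]
}}

```text
time: 12.0
ee_pos: [0.5828, 0.0864, 0.0484]
ee_rot: [-1.71, 1.57, 2.877]
contact_force: [1.2, -1.1, -2.5]
opening: 0.0598
```

{"op": "carry_out", "data": {
  "increments": [
    [[0, 0, 0], [0, 0, 0], 1],
    [[0, 0, 0], [0, 0, 0], 1]
  ]
}}

```text
time: 12.17
ee_pos: [0.5829, 0.0867, 0.0484]
ee_rot: [-2.484, 1.569, 2.102]
contact_force: [0.5, 1.3, -1.0]
opening: 0.0599
```

```bash
python3 ov.py e wrist
```

```text
t 12.17 [0.5829 0.0867 0.0484] psi -7.19 tilt [-0.0009 -0.0012] lane 0.095 0.0017 F lane 1.3 -0.3 -1.0 M [ 0.12  0.05 -0.01] open 0.0599
```

View pics/e_wrist.png

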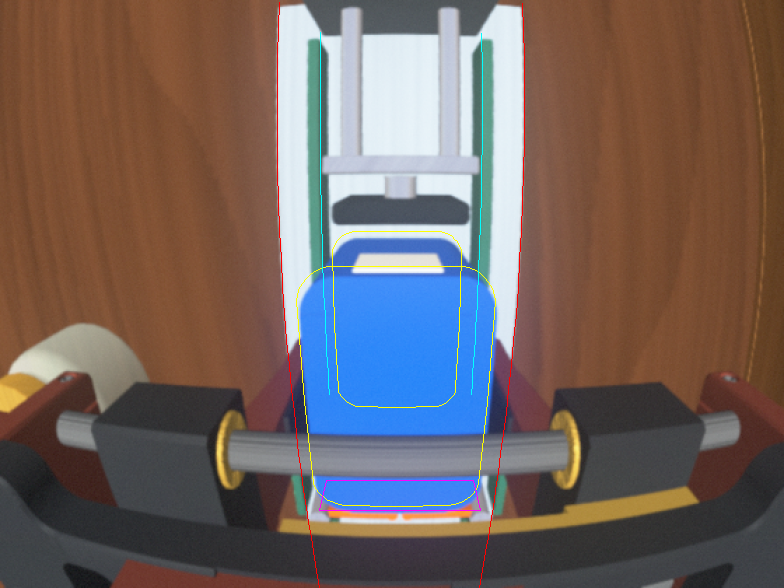

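{"op": "carry_out", "data": {
  "increments": [
    [[0, 0, -0.002], [0, 0, 0], 1],
    [[0, 0, -0.004], [0, 0, 0], 1],
    [[0, 0, -0.006], [0, 0, 0], 1],
    [[0, 0, -0.008], [0, 0, 0], 1],
    [[0, 0, -0.008], [0, 0, 0], 1]
  ]
}}

```text
time: 12.63
ee_pos: [0.5839, 0.0942, 0.0484]
ee_rot: [-1.96, 1.57, 2.626]
contact_force: [0.1, 0.3, -2.8]
opening: 0.06
```

```bash
python3 ov.py f wrist
```

```text
t 12.63 [0.5839 0.0942 0.0484] psi -7.22 tilt [-0.0009 -0.0004] lane 0.1026 0.0016 F lane 0.3 -0.0 -2.8 M [-0.08  0.08 -0.02] open 0.06
```

View pics/f_wrist.png

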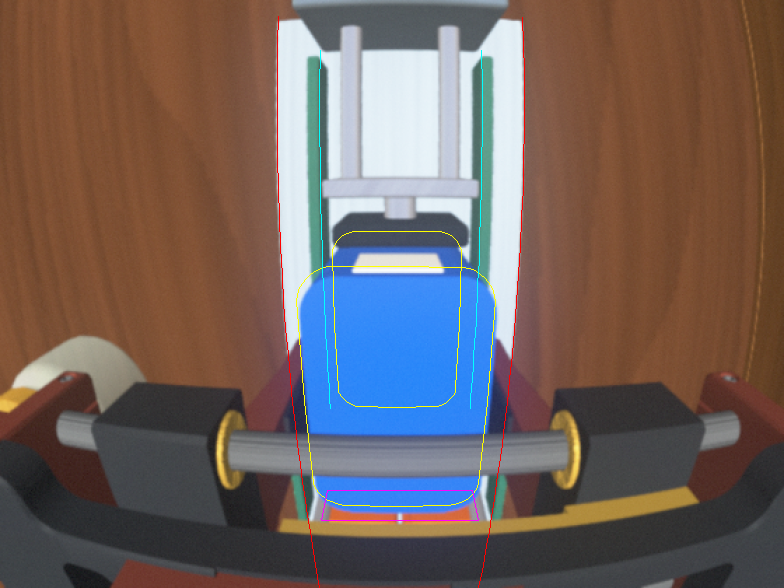

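{"op": "carry_out", "data": {
  "increments": [
    [[0.0004, 0, -0.001], [0, 0, 0], 1],
    [[0.0004, 0, -0.002], [0, 0, 0], 1],
    [[0.0004, 0, -0.003], [0, 0, 0], 1],
    [[0.0004, 0, -0.003], [0, 0, 0], 1]
  ]
}}

```text
time: 13.02
ee_pos: [0.5845, 0.0969, 0.0484]
ee_rot: [-2.639, 1.571, 1.947]
contact_force: [0.5, 0.3, -2.4]
opening: 0.0602
```

{"op": "carry_out", "data": {
  "increments": [
    [[0, 0, -0.001], [0, 0, 0], 1],
    [[0, 0, -0.002], [0, 0, 0], 1],
    [[0, 0, -0.002], [0, 0, 0], 1]
  ]
}}

```text
time: 13.27
ee_pos: [0.5847, 0.0988, 0.0484]
ee_rot: [-2.362, 1.571, 2.224]
contact_force: [0.6, -0.8, -4.7]
opening: 0.06
```

```bash
python3 -c "
from st import *
S()"
```

```text
t 13.27 [0.5847 0.0988 0.0484] psi -7.23 tilt [-0.0002 -0.0002] lane 0.1073 0.0014 F lane -0.7 -0.7 -4.7 M [-0.09  0.08  0.01] open 0.06
```

{"op": "carry_out", "data": {
  "increments": [
    [[0.0005, 0, -0.001], [0, 0, 0], 1],
    [[0.0005, 0, -0.002], [0, 0, 0], 1],
    [[0.0005, 0, -0.002], [0, 0, 0], 1]
  ]
}}

```text
time: 13.52
ee_pos: [0.5849, 0.0997, 0.0484]
ee_rot: [-0.013, 1.569, -1.711]
contact_force: [-1.8, -4.5, 1.4]
opening: 0.0599
```

{"op": "carry_out", "data": {
  "increments": [
    [[0, 0, -0.001], [0, 0, 0], 1],
    [[0, 0, -0.002], [0, 0, 0], 1],
    [[0, 0, -0.002], [0, 0, 0], 1]
  ]
}}

```text
time: 13.77
ee_pos: [0.5851, 0.1008, 0.0485]
ee_rot: [-0.038, 1.567, -1.736]
contact_force: [-3.1, -8.0, 1.4]
opening: 0.0603
```

```bash
python3 ov.py g wrist
```

```text
t 13.77 [0.5851 0.1008 0.0485] psi -7.28 tilt [-0.0001  0.0033] lane 0.1093 0.0013 F lane -8.3 2.1 1.4 M [-1.21  0.69  0.15] open 0.0603
```

View pics/g_wrist.png

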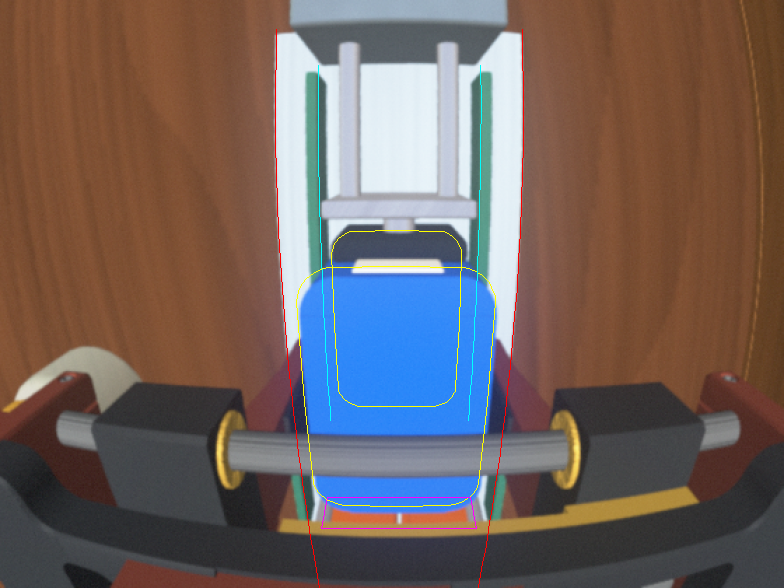

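{"op": "carry_out", "data": {
  "increments": [
    [[0, 0, -0.0006], [0, 0, 0], 1],
    [[0, 0, -0.0012], [0, 0, 0], 1],
    [[0, 0, -0.0012], [0, 0, 0], 1],
    [[0, 0, -0.0012], [0, 0, 0], 1]
  ]
}}

```text
time: 14.15
ee_pos: [0.5851, 0.1013, 0.0486]
ee_rot: [-0.076, 1.567, -1.774]
contact_force: [-3.9, -9.1, 1.9]
opening: 0.0601
```

```bash
python3 -c "
from st import *
S()"
```

```text
t 14.15 [0.5851 0.1013 0.0486] psi -7.31 tilt [-0.0003  0.0042] lane 0.1098 0.0013 F lane -9.5 2.8 1.9 M [-1.58  0.81  0.17] open 0.0601
```

{"op": "carry_out", "data": {
  "increments": [
    [[0, 0, -0.001], [0, 0, 0], 1],
    [[0, 0, -0.002], [0, 0, 0], 1],
    [[0, 0, -0.002], [0, 0, 0], 1],
    [[0, 0, -0.002], [0, 0, 0], 1]
  ]
}}

```text
time: 14.48
ee_pos: [0.5853, 0.1024, 0.0487]
ee_rot: [-0.087, 1.565, -1.786]
contact_force: [-4.7, -12.3, 3.8]
opening: 0.0598
```

```bash
python3 -c "
from st import *
S()"
```

```text
t 14.48 [0.5853 0.1024 0.0487] psi -7.33 tilt [-0.0005  0.0058] lane 0.111 0.0013 F lane -12.8 3.1 3.8 M [-1.99  0.95  0.25] open 0.0598
```

{"op": "carry_out", "data": {
  "increments": [
    [[0, 0, 0], [0, 0, 0], 1],
    [[0, 0, 0], [0, 0, 0], 1],
    [[0, 0, 0.001], [0, 0, 0], 1],
    [[0, 0, 0.002], [0, 0, 0], 1],
    [[0, 0, 0.003], [0, 0, 0], 1]
  ]
}}

```text
time: 14.9
ee_pos: [0.585, 0.1007, 0.0485]
ee_rot: [-0.095, 1.568, -1.793]
contact_force: [-2.5, -6.0, 1.1]
opening: 0.0596
```

{"op": "carry_out", "data": {
  "increments": [
    [[0, 0, 0], [0, 0, 0], -1],
    [[0, 0, 0], [0, 0, 0], -1],
    [[0, 0, 0], [0, 0, 0], -1],
    [[0, 0, 0], [0, 0, 0], -1],
    [[0, 0, 0], [0, 0, 0], -1]
  ]
}}

```text
time: 15.32
ee_pos: [0.5854, 0.1031, 0.0482]
ee_rot: [2.411, 1.57, 0.714]
contact_force: [0.5, 0.0, -0.0]
opening: 0.0869
```

```bash
python3 ov.py i wrist
```

```text
t 15.32 [0.5854 0.1031 0.0482] psi -7.22 tilt [ 0.0004 -0.0004] lane 0.1117 0.0012 F lane 0.1 -0.5 -0.0 M [-0.03  0.1  -0.01] open 0.0869
```

View pics/i_wrist.png

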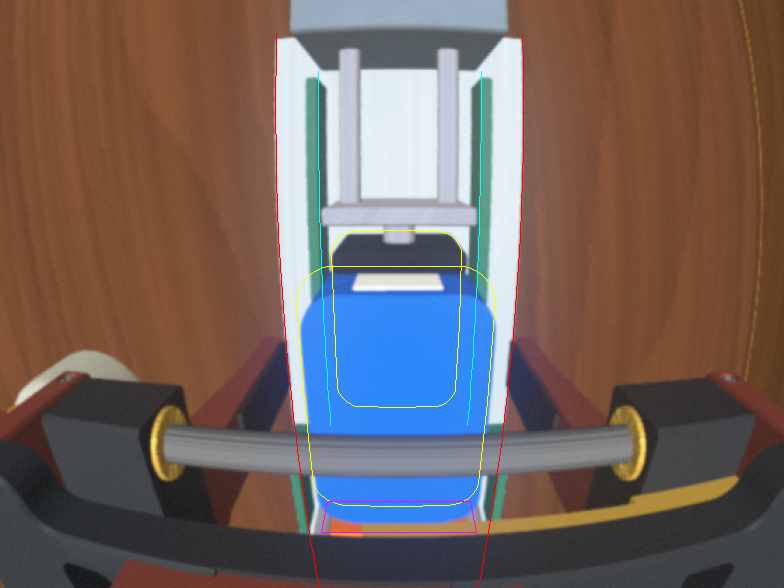

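{"op": "carry_out", "data": {
  "increments": [
    [[-0.015, 0, 0], [0, 0, 0], -1],
    [[-0.04, 0, 0], [0, 0, 0], -1],
    [[-0.075, 0, 0], [0, 0, 0], -1],
    [[-0.11, 0, 0], [0, 0, 0], -1],
    [[-0.14, 0, 0], [0, 0, 0], -1]
  ]
}}

```text
time: 15.78
ee_pos: [0.5853, 0.103, 0.1905]
ee_rot: [1.915, 1.569, 0.219]
contact_force: [0.2, -0.0, 0.7]
opening: 0.0878
```

{"op": "carry_out", "data": {
  "increments": [
    [[0, 0, 0.03], [0, 0, 0], -1],
    [[0, 0, 0.06], [0, 0, 0], -1],
    [[0, 0, 0.08], [0, 0, 0], -1],
    [[0, 0, 0.08], [0, 0, 0], -1],
    [[0, 0, 0.08], [0, 0, 0], -1]
  ]
}}

```text
time: 16.2
ee_pos: [0.5752, 0.0229, 0.1881]
ee_rot: [2.796, 1.57, 1.098]
contact_force: [1.1, 0.6, 0.3]
opening: 0.0878
```

```bash
python3 ov.py j wrist scene side
```

```text
t 16.2 [0.5752 0.0229 0.1881] psi -7.34 tilt [ 0.0002 -0.0005] lane 0.0308 0.0013 F lane 0.7 -1.1 0.3 M [-0.06  0.09 -0.02] open 0.0878
```

View pics/j_wrist.png

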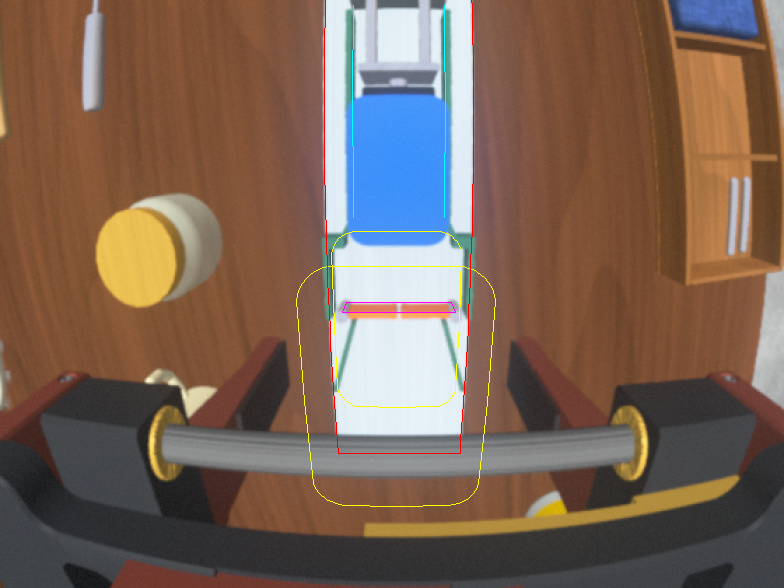

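View pics/j_scene.png

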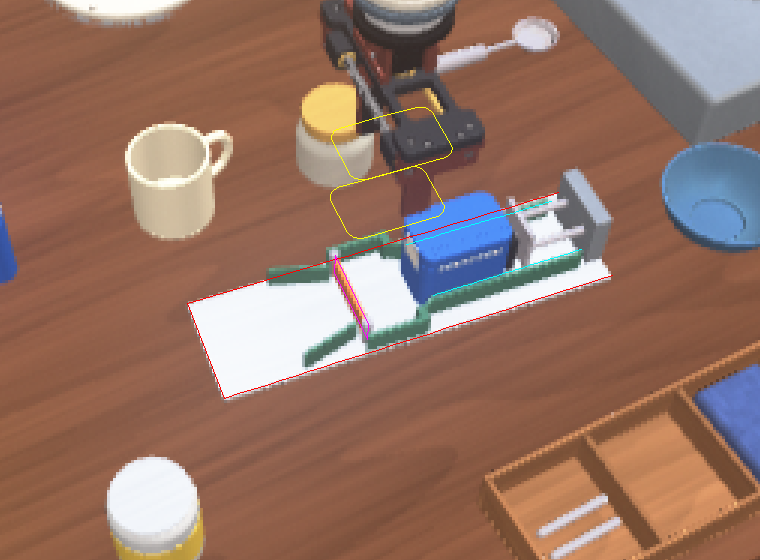

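View pics/j_side_raw.png

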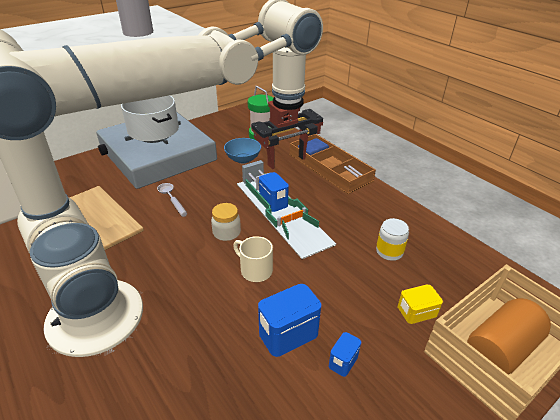

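```bash
python3 -c "
from h import *
print(workorder.hand_in())"
```

```text
the job is handed in; nothing more can be done
None
```

I gripped the middle-sized blue box across its 60 mm sides and set it down on the slide's apron. Then I slid it along the floor through the orange gate and pressed it onto the black pad. At its peak the force at the hand was about 12.8 N, so I estimate 9 to 13 N on the pad. I eased back to about 6.5 N, opened the gripper and lifted clear. I handed the job in at about 16 s on the clock.

**Last checks:** the wrist, scene and side pictures show:
- The box is upright between the guides, next to the pad, after springing back a few mm.
- Both flaps are shut across the gate.
- The other things look unmoved, and the gripper is clear with the wrist force near zero.

**Less certain points:**
- The force on the pad is inferred from the wrist reading and the travel, because nothing measures it directly.
- Over the last 10 to 20 mm before the pad, the vertical force showed the floor carrying almost none of the box's weight. The height reading stayed the same, and I lowered the hand slightly before the final press.
- The wrist picture put the box 2 to 3 mm behind the tool centre along the slide. That did not affect the result.

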